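Set the sprung stop of the stone holder, then push the stone home

ROBOT

A 6-joint arm with a two-finger parallel gripper is mounted at the origin on a cart in front of the work surface, level with it; the furniture and walls round the work are solid. World frame = base frame: x ahead of the robot, y to its left, z up, the work surface at z = 0. Lengths are in m, angles in rad, forces in N, time in s.
With the tool pointing down it reaches from about 0.325 to 0.9 m from the base axis. Payload 6.1 kg.
Tool frame: the origin (TCP) lies midway between the tips of the shut fingers; the grasp point (between the pads) lies 19 mm behind it; z points along the fingers, y is the direction in which the jaws open and shut (so a half turn about z gives the same grasp; the last joint's range is limited). The gripper opens to 85 mm and grips with 20 to 120 N. Pads are 22 mm wide; open, the fingers measure 114 mm over their backs; the gripper's body (76 mm by 85 mm) begins 54 mm behind the grasp point. The pads swing forward as they close: fully open they stand 13 mm farther back than shut.
Start: joints at [1.207, 0.22, 1.526, -0, 1.395, -0.126], TCP at [0.147, 0.607, 0.231] pointing down, gripper open.
Joint ranges: [-2.98, 2.98], [-0.91, 2.08], [0.09, 2.57], [-1.24, 4.39], [0.2, 2.65], [-2.68, 2.68]. Speed limits (rad/s): [2.57, 2.57, 3.01, 3.14, 3.14, 3.14].

INTERFACE

Orientations are given as a rotation vector (axis times angle).
In Python, from rig import env, eyes, order gives the robot as it stands.
- The arm moves only by the tool drive_tool, never from a script. Its argument "rows" is a list of rows, each a list of 6 numbers: the shift along the tool's x, y, z in units of 50 mm (1.0 is 50 mm), then the turn, a rotation vector about the tool's x, y, z in units of 6 degrees (1.0 is 6 degrees). In form: [[dx, dy, dz, ax, ay, az], ...]. A call has 1 to 5 rows; each row shifts and turns the commanded pose from where the row before left it, along the tool's axes as they then stand; what a row does not reach is not made up. A row lasts 1/10 s, in which the tool goes at most 50 mm and 8.59 degrees, less where a joint would pass 70% of its speed; a pose out of reach is approached as far as the arm can. A call is refused whole if a number of a shift passes 1 or a number of a turn 1, either way. A call with a gripper value outside its range is refused whole. "jaw" is the closure, from -1 (fully open) to 1 (shut), set as the call begins (left out, the last holds). The fingers move at their own pace and stop on an object; "squeeze" is the grip in N (left out, the last holds). Time passes only in rows, so rows that do not move let the fingers close. It gives the time, the measured TCP pose, the force and the opening at its end, in the units of the state.
- env.read_state(): the state, without advancing time (a new reading comes with each control period).
- eyes.read_camera(name): name is "scene" or "top" or "wrist"; returns a dict with "img" (480x640x3 uint8, red, green, blue), "fx", "fy", "cx", "cy" (pixels), "dist_coeffs" ([k1, k2, p1, p2, k3] as OpenCV has them; the pictures are not rectified), "rvec" (rotation vector, rad) and "tvec" (3), from world to camera coordinates, as OpenCV has them; the wrist camera has in their place "mount" (4x4, takes a point from camera to tool coordinates, whose origin is the TCP and whose axes are the flange's). Camera axes: x right, y down, z forward; pixel columns grow to the right and rows downward; lengths in m; the calibration is good to about 2 mm. A picture is of the moment at which its call begins: read the wrist's pose just before it. There is no depth.
- order.finish_job(): hands the job in, once; it reports no verdict.
The state is a dict: "clock": time; "q": joint angles; "joint_vel": joint speeds; "tau": joint torques, N m; "eef_pos": TCP position; "tcp_rot": TCP orientation; "force": force on the tool from outside, world axes, zero at the start; "torque": the same for the moment, N m; "grip_width": opening from 0.0 (shut) to 1.0 (fully open).
Only numpy, scipy, OpenCV 4.12 (cv2) and the standard library are available. Lean on these libraries where they do the work, as an engineer would, in place of code of your own. Each camera call takes 0.05 s, during which the arm holds its last target. There are 200 camera calls.

TASK

Ready the sharpening-stone holder. With the fingertips push its sprung end stop towards the stone until the side pin has clicked past the middle one of the three teeth but not past the third, and let go, so that the stop springs back and stays latched on the middle tooth; then push the stone along its channel until it sits up against the latched stop. Only push, lift nothing, and leave the loupe, the tin and the roll of tape where they are.

Things in the scene. Friction and masses are not known exactly. Their poses are not given: they have to be found in the camera images.
- stone_holder: Fixed aluminium holder, 310 x 116 mm, bed 14 mm over the bench. Origin on the bench under the middle of the stone channel; x along the channel from the sprung stop's end (-155 mm) to the open end (+155), to the robot's right (and up to 40 deg towards it); z up. Channel 56 mm wide about y = 0, rails 19 mm high. Pin block at x -90, y -66 mm (robot's side), 34 mm high; its knob ends at y -97.
- stop_slide (a joint): Travel (m) of the sprung end stop along the holder's +x, towards the stone: 0 at rest, at most 0.058. A spring (4 to 8 N; teeth add 2 to 4 N) drives it back. Its side bar has three saw teeth: pushed beyond 0.016, 0.032 or 0.048 and let go, it springs back and is caught there (first, middle, third tooth), and returns no further. For the middle tooth push to about 0.040; it then stays at 0.032.
- stop_back (a point): Centre of the flat upright rear face of the dark steel stop, away from the stone, where it is pushed; moves with the stop. The stop is a block 50 mm wide across the channel, 25 mm thick along it, from the bed to 56 mm above the bench. This point is 37 mm above the bench, at rest at holder x = -135 mm, y = 0. Behind it is free. A lamp hangs over the left of the bench (y > 0.2 m), 0.52 m up.
- stop_front (a point): Centre of the stop's rubber front face, which the stone is to meet: 25 mm in front of stop_back along the holder's x, 26.5 mm above the bench; moves with the stop. Its axes are the holder's.
- stop_pin (a joint): How far (m) the small sprung stop pin is pressed outwards: 0 when it is fully in (between teeth), about 0.0045 on a tooth's crest. It works by itself.
- stone_center (a point): Centre of the loose oil stone, a brown-over-grey block 150 x 50 x 25 mm, about 0.4 kg, lying lengthwise in the channel, top 39 mm above the bench. Against the stop its centre is 75 mm from stop_front along the holder's x; at the start 70 to 100 mm separate it from the stop. It is pushed on its end face away from the stop.
- oil_stone: The same oil stone; origin at the centre of its underside, x along its 150 mm length.
- loupe: Black eye loupe, 35 mm across, 36 mm high, standing loose on the bench beside the holder, on the robot's side. Origin at the centre of its underside. Leave alone.
- ink_tin: Round flat tin, 64 mm across, 26 mm high, loose on the bench on the robot's side of the holder. Origin at the centre of its underside. Leave alone.
- masking_tape: Roll of masking tape, 101 mm across, 24 mm high, lying loose on the bench on the far side of the holder. Origin at the centre of its underside. Leave alone.
Mind the look-alikes: they are no part of the job. There is more than one size of the oil_stone; the job needs the middle-sized.

How it is judged:
By the outcome, as a careful person would: the job done as asked, in the order asked, and still so for the second after the job is handed in, with the robot touching nothing.
It also fails if it takes over 45 s, if anything falls off the work surface, if the arm or the gripper's body presses on something with over 40 N, if the wrist force passes 120 N, or if a joint passes its speed limit or range.

## Working session

There is one attempt and no reset: what is moved stays moved. The work goes in short steps, Python scripts to look and compute and a tool call to move; the robot and the scene stay as the last step left them, time stands still between calls to the robot, and variables do not carry over. Pictures are saved under pics/ and viewed, about 8 in all and at most 12, crops included, and the job is handed in when it is done.

Besides the shell and the picture viewer there is one more tool, called after "Call:" as name(argument=value, ...) on one line, values as JSON. drive_tool: Moves the arm, as the interface text tells. Its arguments: {"type":"object","properties":{"rows":{"type":"array","items":{"type":"array","items":{"type":"number"}}},"jaw":{"type":"number"},"squeeze":{"type":"number"}},"required":["rows"]}

```bash
mkdir -p pics; ls; cat > h.py <<'E'
import numpy as np, cv2
from rig import env, eyes, order
def snap(n,f):
    s=env.read_state(); c=eyes.read_camera(n); cv2.imwrite('pics/'+f,c['img'][:,:,::-1]); 
    import pickle; pickle.dump((s,c),open('pics/'+f+'.pkl','wb')); return s,c
def ray(s,c,uv):
    K=np.array([[c['fx'],0,c['cx']],[0,c['fy'],c['cy']],[0,0,1.]])
    p=cv2.undistortPoints(np.array(uv,float).reshape(-1,1,2),K,np.array(c['dist_coeffs'],float)).reshape(-1,2)
    d=np.c_[p,np.ones(len(p))]
    if 'mount' in c:
        T=np.eye(4);T[:3,:3]=cv2.Rodrigues(np.array(s['tcp_rot'],float))[0];T[:3,3]=s['eef_pos'];M=T@np.array(c['mount']);return M[:3,3],d@M[:3,:3].T
    R=cv2.Rodrigues(np.array(c['rvec'],float))[0];return -R.T@np.array(c['tvec'],float).ravel(),d@R
def atz(s,c,uv,z):
    o,d=ray(s,c,uv); z=np.broadcast_to(z,len(d)); return o+d*((z-o[2])/d[:,2])[:,None]
def proj(s,c,P):
    K=np.array([[c['fx'],0,c['cx']],[0,c['fy'],c['cy']],[0,0,1.]])
    return cv2.projectPoints(np.array(P,float).reshape(-1,3),np.array(c['rvec'],float),np.array(c['tvec'],float),K,np.array(c['dist_coeffs'],float))[0].reshape(-1,2)
E
python3 - <<'E'
from h import *
s,_=snap('top','top0.png'); snap('scene','scene0.png'); print(s)
E
```

```text
pics
{'clock': 0.0, 'q': array([ 1.20690321e+00,  2.21259724e-01,  1.52760598e+00,  2.04734354e-06,
        1.39468528e+00, -1.26079963e-01]), 'joint_vel': array([ 0.00146116,  0.00078782, -0.00030094,  0.0019985 , -0.00083266,
        0.00129873]), 'tau': array([-2.15379070e-03, -4.96888232e+01, -3.89397669e+01, -4.90279781e-04,
        1.10289300e-02,  2.65067388e-05]), 'eef_pos': array([0.14701189, 0.60684687, 0.23018114]), 'tcp_rot': array([-3.72620200e-01, -3.11893463e+00,  2.98306557e-03]), 'force': array([ 0.40465789, -0.21881439, -0.06709285]), 'torque': array([0.00669697, 0.02712303, 0.03486954]), 'grip_width': 1.0013374585122898}
```

View pics/top0.png

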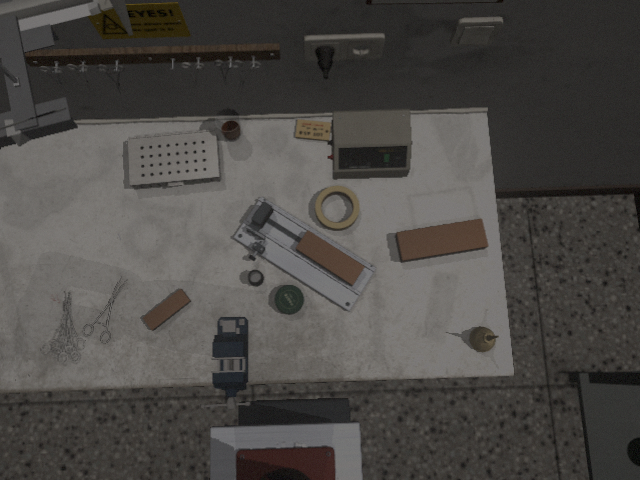

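View pics/scene0.png

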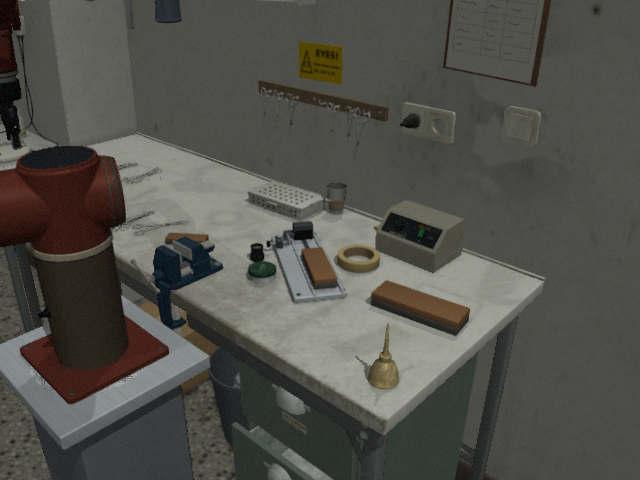

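Top view: holder with stop at (262,213), stone at (330,258), loupe (256,278), tin (289,299), tape (337,207). I'll enlarge the top and scene crops for corners.

```bash
python3 - <<'E'
import cv2
a=cv2.imread('pics/top0.png')[185:325,220:390]; a=cv2.convertScaleAbs(a,alpha=1.6)
cv2.imwrite('pics/c0.png',cv2.resize(a,None,fx=4.5,fy=4.2,interpolation=cv2.INTER_CUBIC)[:, :])
from h import *
import pickle
s,c=pickle.load(open('pics/top0.png.pkl','rb'))
print(atz(s,c,[(265,198),(375,265),(350,308),(232,238),(262,213),(256,278),(289,299),(337,207)],[.014]*4+[.056,.036,.026,.024]).round(3))
print(ray(s,c,[(320,240)]))
E
```

```text
[[ 0.648  0.031  0.014]
 [ 0.485 -0.212  0.014]
 [ 0.391 -0.152  0.014]
 [ 0.557  0.107  0.014]
 [ 0.602  0.035  0.056]
 [ 0.461  0.052  0.036]
 [ 0.414 -0.018  0.026]
 [ 0.619 -0.132  0.024]]
(array([ 0.26119442, -0.06022629,  1.32571328]), array([[ 0.21196393, -0.02306623, -0.97718241]]))
```

View pics/c0.png

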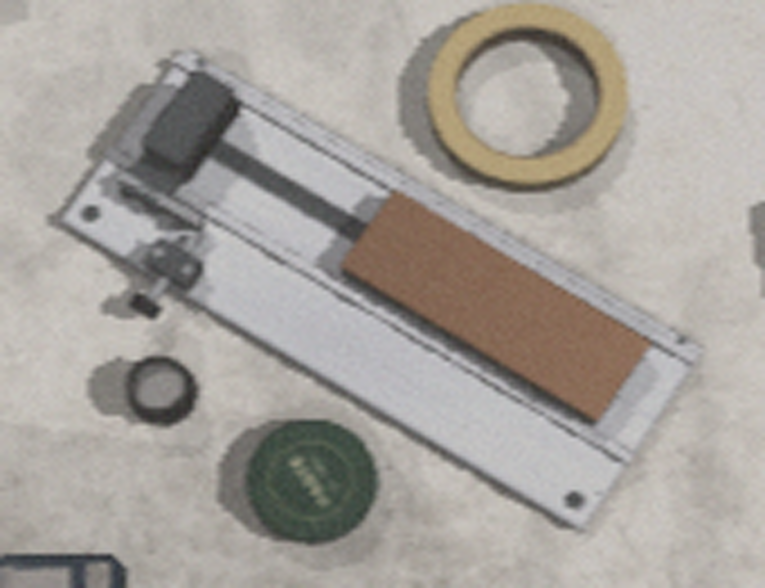

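```bash
python3 - <<'E'
from h import *
import pickle
s,c=pickle.load(open('pics/top0.png.pkl','rb'))
f=lambda L:[(x/4.5+220-.4,y/4.2+185-.4) for x,y in L]
st=atz(s,c,f([(398,190),(650,340),(600,423),(343,268)]),.039)
hd=atz(s,c,f([(57,218),(583,527),(703,350),(185,55)]),[.014,.014,.019,.019])
sp=atz(s,c,f([(205,72),(240,98),(188,168),(145,130)]),.056)
print(st.round(4),hd.round(4),sp.round(4),sep='\n')
for q in (st,hd): 
  for a,b in((0,1),(3,2)) if q is st else ((0,1),(3,2)):
    v=q[b]-q[a]; print(np.hypot(*v[:2]),np.degrees(np.arctan2(v[1],v[0])))
ms=st.mean(0); 
v=(hd[1]-hd[0]+hd[2]-hd[3])[:2]; u=v/np.hypot(*v); n=np.array([-u[1],u[0]]); print('u',u,n,'stone c',ms)
for nm,q in(('st',st),('hd',hd),('sp',sp)): print(nm,((q[:,:2]-ms[:2])@np.c_[u,n]).round(4))
E
```

```text
[[ 0.5642 -0.0649  0.039 ]
 [ 0.4799 -0.1849  0.039 ]
 [ 0.4373 -0.1585  0.039 ]
 [ 0.5231 -0.0367  0.039 ]]
[[ 0.5603  0.1064  0.014 ]
 [ 0.3863 -0.1494  0.014 ]
 [ 0.4771 -0.2127  0.019 ]
 [ 0.6478  0.0405  0.019 ]]
[[0.6272 0.028  0.056 ]
 [0.6124 0.0111 0.056 ]
 [0.5754 0.0371 0.056 ]
 [0.5966 0.0578 0.056 ]]
0.14662182961368525 -125.08916315559416
0.14901363105991158 -125.1668845234295
0.30933424760509576 -124.20918257215098
0.3053470697816738 -123.97128333957623
u [-0.56050898 -0.82814835] [ 0.82814835 -0.56050898] stone c [ 0.5011306  -0.11123375  0.039     ]
st [[-0.0737  0.0263]
 [ 0.0729  0.0237]
 [ 0.0749 -0.0264]
 [-0.0741 -0.0236]]
hd [[-0.2134 -0.073 ]
 [ 0.096  -0.0736]
 [ 0.0975  0.037 ]
 [-0.2079  0.0364]]
sp [[-0.186   0.0263]
 [-0.1637  0.0236]
 [-0.1645 -0.0217]
 [-0.1935 -0.0157]]
```

```bash
cat >> h.py <<'E'
O=np.array([.5331,-.064]); YH=np.radians(-124.3)
def hw(x,y=0,O=O,YH=YH): return O+np.array([np.cos(YH)*x-np.sin(YH)*y,np.sin(YH)*x+np.cos(YH)*y])
def plan(tx,tyaw,N,pos=None,R=None):
    """rows for a straight move to tx, tool down with tool-x at world yaw tyaw"""
    s=env.read_state(); R=cv2.Rodrigues(np.array(s['tcp_rot']))[0]; p=np.array(s['eef_pos'])
    Rt=np.array([[np.cos(tyaw),np.sin(tyaw),0],[np.sin(tyaw),-np.cos(tyaw),0],[0,0,-1.]])
    w=cv2.Rodrigues(R.T@Rt)[0].ravel()
    print(s['clock'],'pos',p.round(4),'dtot',(np.array(tx)-p).round(4),'turn deg',np.degrees(w).round(2),'F',s['force'].round(1))
    step=(np.array(tx)-p)/N
    for k in range(N):
        Rk=R@cv2.Rodrigues(w*k/N)[0]
        print(np.r_[Rk.T@step/.05,np.degrees(w)/N/6].round(2).tolist())
E
python3 - <<'E'
from h import *
import pickle
s,c=pickle.load(open('pics/top0.png.pkl','rb'))
print(atz(s,c,[(40,80),(75,120),(0,130)],[.52]*3).round(3), hw(-.171))
plan([*hw(-.171),.18],YH+np.pi,20)
E
```

```text
[[0.69  0.323 0.52 ]
 [0.625 0.268 0.52 ]
 [0.613 0.375 0.52 ]] [0.62946295 0.07726281]
0.1 pos [0.147  0.6069 0.2303] dtot [ 0.4824 -0.5296 -0.0503] turn deg [-8.0000e-02  9.0000e-02  1.1068e+02] F [-0.3 -0.7  0.1]
[-0.59, -0.4, 0.05, -0.0, 0.0, 0.92]
[-0.63, -0.34, 0.05, -0.0, 0.0, 0.92]
[-0.66, -0.28, 0.05, -0.0, 0.0, 0.92]
[-0.68, -0.21, 0.05, -0.0, 0.0, 0.92]
[-0.7, -0.15, 0.05, -0.0, 0.0, 0.92]
[-0.71, -0.08, 0.05, -0.0, 0.0, 0.92]
[-0.72, -0.01, 0.05, -0.0, 0.0, 0.92]
[-0.71, 0.06, 0.05, -0.0, 0.0, 0.92]
[-0.71, 0.13, 0.05, -0.0, 0.0, 0.92]
[-0.69, 0.19, 0.05, -0.0, 0.0, 0.92]
[-0.67, 0.26, 0.05, -0.0, 0.0, 0.92]
[-0.64, 0.32, 0.05, -0.0, 0.0, 0.92]
[-0.61, 0.38, 0.05, -0.0, 0.0, 0.92]
[-0.57, 0.44, 0.05, -0.0, 0.0, 0.92]
[-0.52, 0.49, 0.05, -0.0, 0.0, 0.92]
[-0.47, 0.54, 0.05, -0.0, 0.0, 0.92]
[-0.42, 0.58, 0.05, -0.0, 0.0, 0.92]
[-0.36, 0.62, 0.05, -0.0, 0.0, 0.92]
[-0.3, 0.65, 0.05, -0.0, 0.0, 0.92]
[-0.23, 0.68, 0.05, -0.0, 0.0, 0.92]
```

Call:
drive_tool(rows=[[-0.59, -0.4, 0.05, 0, 0, 0.92], [-0.63, -0.34, 0.05, 0, 0, 0.92], [-0.66, -0.28, 0.05, 0, 0, 0.92], [-0.68, -0.21, 0.05, 0, 0, 0.92], [-0.7, -0.15, 0.05, 0, 0, 0.92]], jaw=1)

```text
clock: 0.6
eef_pos: [0.2682, 0.4741, 0.2182]
tcp_rot: [-1.111, -2.938, 0.001]
force: [0.0, 0.5, 0.0]
grip_width: 0.142
```

Call:
drive_tool(rows=[[-0.71, -0.08, 0.05, 0, 0, 0.92], [-0.72, -0.01, 0.05, 0, 0, 0.92], [-0.71, 0.06, 0.05, 0, 0, 0.92], [-0.71, 0.13, 0.05, 0, 0, 0.92], [-0.69, 0.19, 0.05, 0, 0, 0.92]])

```text
clock: 1.1
eef_pos: [0.3891, 0.3418, 0.2059]
tcp_rot: [-1.78, -2.588, 0.001]
force: [-0.2, 0.6, 0.2]
grip_width: 0.002
```

Call:
drive_tool(rows=[[-0.67, 0.26, 0.05, 0, 0, 0.92], [-0.64, 0.32, 0.05, 0, 0, 0.92], [-0.61, 0.38, 0.05, 0, 0, 0.92], [-0.57, 0.44, 0.05, 0, 0, 0.92], [-0.52, 0.49, 0.05, 0, 0, 0.92]])

```text
clock: 1.6
eef_pos: [0.5097, 0.209, 0.1933]
tcp_rot: [-2.346, -2.089, 0.001]
force: [0.2, 0.5, -0.3]
grip_width: -0.001
```

Call:
drive_tool(rows=[[-0.47, 0.54, 0.05, 0, 0, 0.92], [-0.42, 0.58, 0.05, 0, 0, 0.92], [-0.36, 0.62, 0.05, 0, 0, 0.92], [-0.3, 0.65, 0.05, 0, 0, 0.92], [-0.23, 0.68, 0.05, 0, 0, 0.92]])

```text
clock: 2.1
eef_pos: [0.6305, 0.0769, 0.1806]
tcp_rot: [-2.777, -1.468, 0.001]
force: [-0.7, 0.3, -1.4]
grip_width: -0.002
```

Call:
drive_tool(rows=[[0, 0, 0, 0, 0, 0], [0, 0, 0, 0, 0, 0]])

```text
clock: 2.3
eef_pos: [0.6297, 0.0776, 0.1803]
tcp_rot: [-2.774, -1.473, 0.002]
force: [-0.4, -0.3, -0.4]
grip_width: 0.002
```

```bash
python3 - <<'E'
from h import *
s,c=snap('wrist','w1.png'); print(s['grip_width']); plan([*hw(-.171),.18],YH+np.pi,2)
cv2.imwrite('pics/w1b.png',cv2.convertScaleAbs(cv2.imread('pics/w1.png'),alpha=1.4))
print(np.array(c['mount']).round(3))
E
```

```text
0.002208878139811292
2.35 pos [0.6293 0.0784 0.1805] dtot [ 0.0002 -0.0012 -0.0005] turn deg [-0.1   0.04  0.31] F [-0.3  0.8 -0.5]
[-0.01, 0.01, 0.01, -0.01, 0.0, 0.03]
[-0.01, 0.01, 0.01, -0.01, 0.0, 0.03]
[[ 0.002 -0.959 -0.283  0.072]
 [ 1.     0.002  0.     0.   ]
 [ 0.    -0.283  0.959 -0.142]
 [ 0.     0.     0.     1.   ]]
```

View pics/w1b.png

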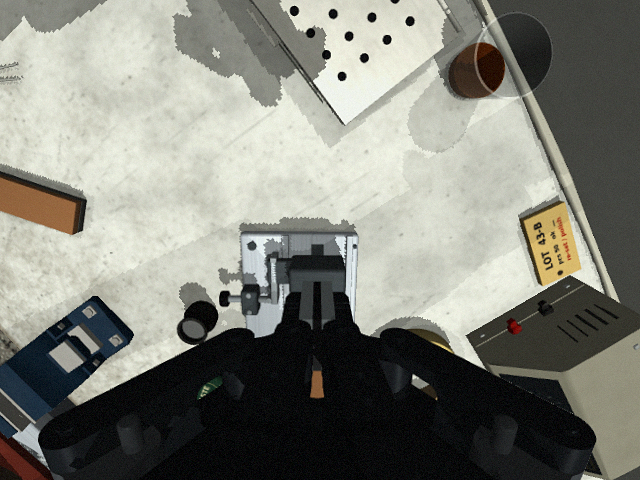

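```bash
python3 - <<'E'
from h import *
import pickle
s,c=pickle.load(open('pics/w1.png.pkl','rb'))
P=atz(s,c,[(240,233),(357,234),(289,257),(345,257),(240,330),(357,330)],[.014,.019,.056,.056,.014,.019])
B=np.array([hw(1)-O,hw(0,1)-O]).T
print(P.round(4)); print(((P[:,:2]-O)@B).round(4)); print('tcp',(np.array(s['eef_pos'])[:2]-O)@B)
E
python3 - <<'E'
import cv2
a=cv2.imread('pics/w1b.png')[215:345,215:375]
cv2.imwrite('pics/w1c.png',cv2.resize(a,None,fx=4.5,fy=4.5,interpolation=cv2.INTER_CUBIC))
E
```

```text
[[ 0.5607  0.108   0.014 ]
 [ 0.6541  0.0457  0.019 ]
 [ 0.5974  0.0719  0.056 ]
 [ 0.6369  0.0453  0.056 ]
 [ 0.4948  0.0235  0.014 ]
 [ 0.5992 -0.0426  0.019 ]]
[[-0.1576 -0.0742]
 [-0.1588  0.0381]
 [-0.1485 -0.0235]
 [-0.1488  0.0241]
 [-0.0507 -0.0809]
 [-0.055   0.0425]]
tcp [-1.71384960e-01  6.00540288e-06]
```

View pics/w1c.png

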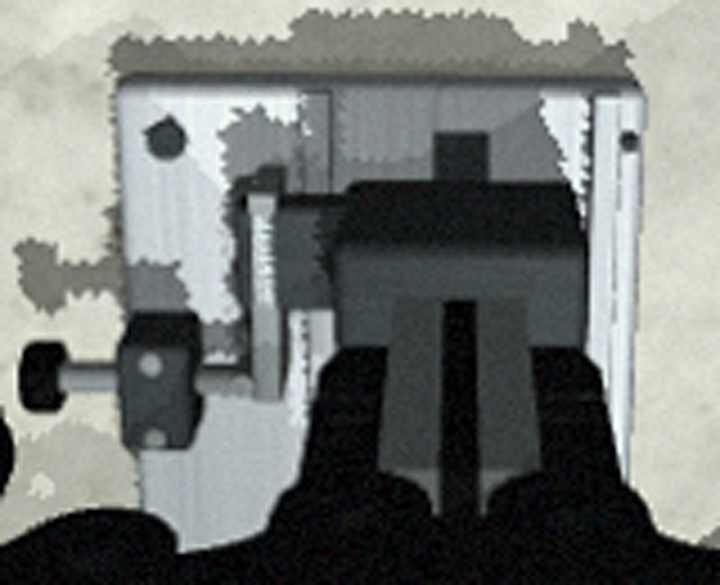

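```bash
python3 - <<'E'
from h import *
import pickle
s,c=pickle.load(open('pics/w1.png.pkl','rb'))
f=lambda L:[(x/4.5+215-.4,y/4.5+215-.4) for x,y in L]
P=atz(s,c,f([(338,248),(585,248),(347,182),(575,182),(120,80),(640,83)]),[.056,.056,.014,.014,.014,.019])
B=np.array([hw(1)-O,hw(0,1)-O]).T
print(((P[:,:2]-O)@B).round(4))
plan([*hw(-.171),.033],YH+np.pi,5)
E
```

```text
[[-0.1369 -0.0231]
 [-0.1372  0.0241]
 [-0.1355 -0.0245]
 [-0.1358  0.0253]
 [-0.1583 -0.0729]
 [-0.1597  0.0379]]
2.35 pos [0.6293 0.0784 0.1805] dtot [ 0.0002 -0.0012 -0.1475] turn deg [-0.1   0.04  0.31] F [-0.3  0.8 -0.5]
[-0.0, 0.0, 0.59, -0.0, 0.0, 0.01]
[-0.0, 0.0, 0.59, -0.0, 0.0, 0.01]
[-0.0, 0.0, 0.59, -0.0, 0.0, 0.01]
[-0.0, 0.0, 0.59, -0.0, 0.0, 0.01]
[-0.0, 0.0, 0.59, -0.0, 0.0, 0.01]
```

Call:
drive_tool(rows=[[0, 0, 0.7, 0, 0, 0], [0, 0, 0.7, 0, 0, 0], [0, 0, 0.7, 0, 0, 0], [0, 0, 0.5, 0, 0, 0], [0, 0, 0.3, 0, 0, 0]])

```text
clock: 2.85
eef_pos: [0.6275, 0.0796, 0.0337]
tcp_rot: [-2.771, -1.477, 0.005]
force: [0.9, -0.2, -0.2]
grip_width: 0.004
```

Call:
drive_tool(rows=[[-0.1, 0, 0, 0, 0, 0], [-0.1, 0, 0, 0, 0, 0], [-0.1, 0, 0, 0, 0, 0], [0, 0, 0, 0, 0, 0]])

```text
clock: 3.25
eef_pos: [0.6225, 0.0651, 0.0382]
tcp_rot: [2.773, 1.473, 0.004]
force: [0.3, 0.1, -0.1]
grip_width: -0.001
```

Call:
drive_tool(rows=[[-0.05, 0, 0.04, 0, 0, 0], [-0.05, 0, 0.04, 0, 0, 0], [-0.02, 0, 0, 0, 0, 0], [0, 0, 0, 0, 0, 0]])

```text
clock: 3.65
eef_pos: [0.6181, 0.0606, 0.0321]
tcp_rot: [-2.774, -1.474, 0.001]
force: [0.5, 0.6, -0.7]
grip_width: -0.003
```

Call:
drive_tool(rows=[[-0.03, 0, 0, 0, 0, 0], [0, 0, 0, 0, 0, 0]])

```text
clock: 3.85
eef_pos: [0.6174, 0.0594, 0.0322]
tcp_rot: [-2.774, -1.474, 0.0]
force: [-0.3, -1.2, 0.0]
grip_width: 0.001
```

Call:
drive_tool(rows=[[-0.03, 0, 0, 0, 0, 0], [0, 0, 0, 0, 0, 0]])

```text
clock: 4.05
eef_pos: [0.6165, 0.0582, 0.0323]
tcp_rot: [2.774, 1.474, -0.0]
force: [0.2, -0.5, -0.3]
grip_width: 0.001
```

Call:
drive_tool(rows=[[-0.03, 0, 0, 0, 0, 0], [0, 0, 0, 0, 0, 0]])

```text
clock: 4.25
eef_pos: [0.6161, 0.0576, 0.0324]
tcp_rot: [-2.774, -1.474, -0.002]
force: [2.1, 3.3, -1.7]
grip_width: -0.001
```

Call:
drive_tool(rows=[[-0.12, 0, 0, 0, 0, 0], [-0.12, 0, 0, 0, 0, 0], [-0.12, 0, 0, 0, 0, 0], [-0.12, 0, 0, 0, 0, 0], [0, 0, 0, 0, 0, 0]])

```text
clock: 4.75
eef_pos: [0.6027, 0.038, 0.0324]
tcp_rot: [-2.774, -1.473, -0.003]
force: [2.2, 5.9, -2.5]
grip_width: 0.002
```

```bash
cat >> h.py <<'E'
def st():
    s=env.read_state(); B=np.array([hw(1)-O,hw(0,1)-O]).T
    print(s['clock'],'hxy',((np.array(s['eef_pos'])[:2]-O)@B).round(4),'z',s['eef_pos'][2].round(4),'F hxy',(s['force'][:2]@B).round(1),s['force'][2].round(1))
E
python3 -c "
from h import *
st()"
```

```text
4.75 hxy [-1.235e-01  1.000e-04] z 0.0324 F hxy [-6.2 -1.5] -2.5
```

Call:
drive_tool(rows=[[-0.12, 0, 0, 0, 0, 0], [-0.12, 0, 0, 0, 0, 0], [-0.08, 0, 0, 0, 0, 0], [0, 0, 0, 0, 0, 0]])

```text
clock: 5.15
eef_pos: [0.594, 0.0252, 0.0325]
tcp_rot: [-2.773, -1.473, -0.004]
force: [3.4, 6.5, -2.6]
grip_width: 0.001
```

```bash
python3 -c "
from h import *
st()"
```

```text
5.15 hxy [-0.108  0.   ] z 0.0325 F hxy [-7.3 -0.8] -2.6
```

Call:
drive_tool(rows=[[0.06, 0, 0, 0, 0, 0], [0.07, 0, 0, 0, 0, 0], [0.1, 0, 0, 0, 0, 0], [0.1, 0, 0, 0, 0, 0], [0, 0, 0, 0, 0, 0]])

```text
clock: 5.65
eef_pos: [0.6028, 0.0377, 0.0324]
tcp_rot: [2.774, 1.475, -0.0]
force: [0.4, -0.2, -0.3]
grip_width: -0.003
```

```bash
python3 - <<'E'
from h import *
st(); snap('wrist','w2.png')
a=cv2.imread('pics/w2.png')[150:345,180:400]
cv2.imwrite('pics/w2c.png',cv2.resize(cv2.convertScaleAbs(a,alpha=1.4),None,fx=3,fy=3,interpolation=cv2.INTER_CUBIC))
E
```

```text
5.65 hxy [-0.1233  0.0003] z 0.0324 F hxy [-0.1  0.5] -0.3
```

View pics/w2c.png

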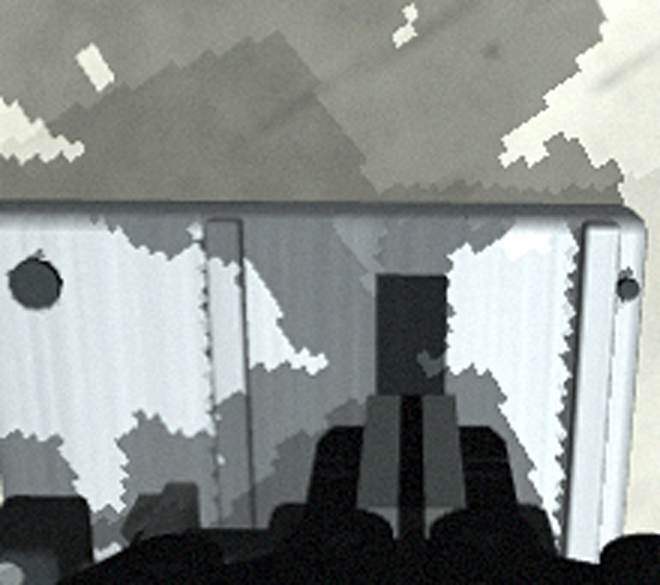

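Call:
drive_tool(rows=[[0.1, 0, 0, 0, 0, 0], [0, 0, -0.6, 0, 0, 0], [0, 0, -0.8, 0, 0, 0], [0, 0, -0.6, 0, 0, 0], [-0.3, 0, 0, 0, 0, 0]])

```text
clock: 6.2
eef_pos: [0.6013, 0.0297, 0.1384]
tcp_rot: [2.768, 1.474, 0.014]
force: [0.2, -0.4, 1.1]
grip_width: 0.0
```

Call:
drive_tool(rows=[[-0.7, 0, 0, 0, 0, 0], [-0.8, 0, 0, 0, 0, 0], [-0.8, 0, 0, 0, 0, 0], [-0.8, 0, 0, 0, 0, 0], [-0.8, 0, 0, 0, 0, 0]])

```text
clock: 6.7
eef_pos: [0.4862, -0.1335, 0.1316]
tcp_rot: [-2.774, -1.474, 0.001]
force: [-0.4, 0.3, 0.7]
grip_width: -0.003
```

Call:
drive_tool(rows=[[-0.8, 0, 0, 0, 0, 0], [-0.7, 0, 0, 0, 0, 0], [-0.23, 0, 0, 0, 0, 0], [0, 0, 0, 0, 0, 0], [0, 0, 0, 0, 0, 0]])

```text
clock: 7.2
eef_pos: [0.4397, -0.2035, 0.1321]
tcp_rot: [-2.774, -1.473, -0.001]
force: [-0.3, -0.6, -0.7]
grip_width: 0.002
```

```bash
python3 - <<'E'
from h import *
st(); plan([*hw(.170),.027],YH+np.pi,4); snap('wrist','w3.png'); s,c=snap('top','top3.png')
a=cv2.imread('pics/top3.png')[185:325,220:390]; b=cv2.imread('pics/w3.png')
a=cv2.resize(cv2.convertScaleAbs(a,alpha=1.6),(680,560),interpolation=cv2.INTER_CUBIC)
cv2.imwrite('pics/c3.png',a)
E
```

```text
7.2 hxy [0.1679 0.0015] z 0.1321 F hxy [0.7 0.1] -0.7
7.2 pos [ 0.4397 -0.2035  0.1321] dtot [-0.0024 -0.0009 -0.1051] turn deg [-0.02 -0.03  0.24] F [-0.3 -0.6 -0.7]
[-0.01, -0.01, 0.53, -0.0, -0.0, 0.01]
[-0.01, -0.01, 0.53, -0.0, -0.0, 0.01]
[-0.01, -0.01, 0.53, -0.0, -0.0, 0.01]
[-0.01, -0.01, 0.53, -0.0, -0.0, 0.01]
```

View pics/c3.png

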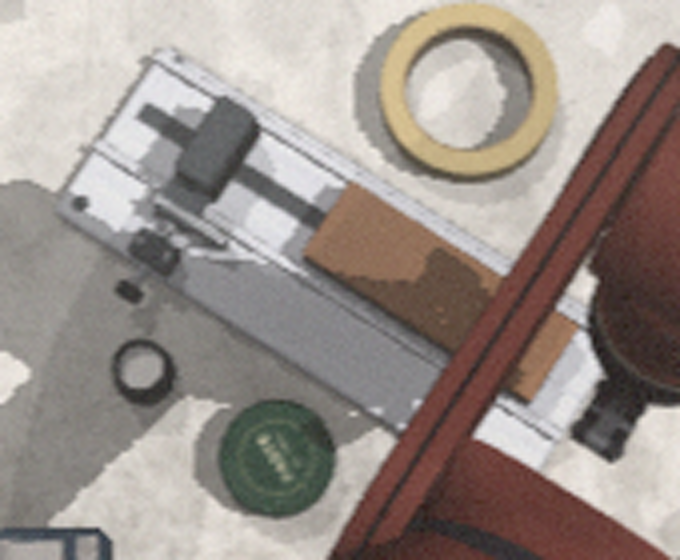

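View pics/w3.png

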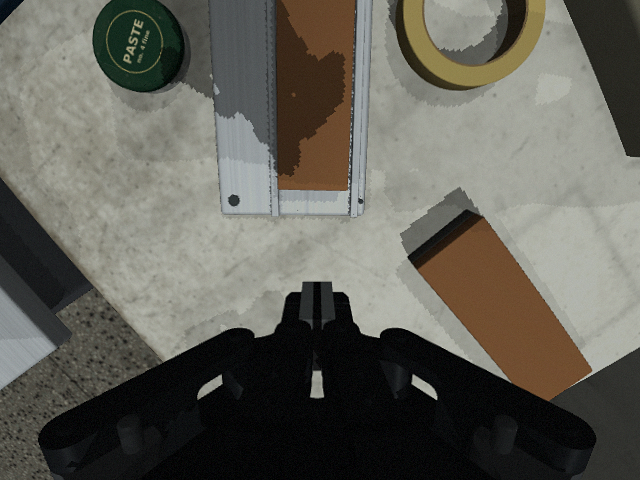

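```bash
python3 - <<'E'
from h import *
import pickle
B=np.array([hw(1)-O,hw(0,1)-O]).T
s,c=pickle.load(open('pics/top3.png.pkl','rb'))
f=lambda L,a,b:[(x/a+220-.4,y/b+185-.4) for x,y in L]
P=atz(s,c,f([(240,98),(188,168),(205,72),(145,130)],4.5,4.2)+f([(258,128),(210,198),(225,97),(175,152)],4,4),.056)
print(((P[:,:2]-O)@B).round(4))
s,c=pickle.load(open('pics/w3.png.pkl','rb'))
P=atz(s,c,[(278,190),(348,190),(222,214),(364,214)],[.039,.039,.014,.019]); print(((P[:,:2]-O)@B).round(4))
E
```

```text
[[-0.1067  0.0232]
 [-0.1074 -0.0221]
 [-0.129   0.0259]
 [-0.1364 -0.0162]
 [-0.0751  0.0199]
 [-0.0758 -0.0273]
 [-0.1001  0.0249]
 [-0.1062 -0.016 ]]
[[ 0.1292 -0.026 ]
 [ 0.1289  0.0235]
 [ 0.1522 -0.0745]
 [ 0.1505  0.0386]]
```

Call:
drive_tool(rows=[[0, 0, 0.6, 0, 0, 0], [0, -0.02, 0.6, 0, 0, 0], [0, 0, 0.5, 0, 0, 0], [0, 0, 0.3, 0, 0, 0], [0, 0, 0.1, 0, 0, 0]])

```text
clock: 7.8
eef_pos: [0.4379, -0.2014, 0.0252]
tcp_rot: [-2.77, -1.475, 0.003]
force: [0.2, 0.8, -0.0]
grip_width: -0.001
```

Call:
drive_tool(rows=[[0.1, 0, 0, 0, 0, 0], [0.1, 0, 0, 0, 0, 0], [0.1, 0, 0, 0, 0, 0], [0.1, 0, 0, 0, 0, 0], [0, 0, 0, 0, 0, 0]])

```text
clock: 8.3
eef_pos: [0.4507, -0.1866, 0.028]
tcp_rot: [2.773, 1.475, 0.001]
force: [-0.7, 0.3, -1.1]
grip_width: -0.001
```

```bash
python3 -c "
from h import *
st()"
```

```text
8.3 hxy [0.1477 0.001 ] z 0.028 F hxy [ 0.1 -0.7] -1.1
```

Push on with slow steps (about 63 mm expected from here), slower at the end.

Call:
drive_tool(rows=[[0.1, 0, 0, 0, 0, 0], [0.1, 0, 0, 0, 0, 0], [0.15, 0, 0, 0, 0, 0], [0.15, 0, 0, 0, 0, 0], [0.15, 0, 0, 0, 0, 0]])

```text
clock: 8.8
eef_pos: [0.4684, -0.1598, 0.0275]
tcp_rot: [2.774, 1.474, -0.0]
force: [-3.1, -4.4, 3.4]
grip_width: 0.001
```

Call:
drive_tool(rows=[[0.15, 0, 0, 0, 0, 0], [0.1, 0, 0, 0, 0, 0], [0.05, 0, 0, 0, 0, 0], [0.05, 0, 0, 0, 0, 0], [0, 0, 0, 0, 0, 0]])

```text
clock: 9.3
eef_pos: [0.4782, -0.1452, 0.0274]
tcp_rot: [2.774, 1.475, 0.001]
force: [-0.9, -2.3, 2.1]
grip_width: -0.003
```

```bash
python3 -c "
from h import *
st()"
```

```text
9.3 hxy [0.098  0.0004] z 0.0274 F hxy [2.4 0.6] 2.1
```

Call:
drive_tool(rows=[[0.06, 0, 0, 0, 0, 0], [0.06, 0, 0, 0, 0, 0], [0.06, 0, 0, 0, 0, 0], [0.04, 0, 0, 0, 0, 0], [0, 0, 0, 0, 0, 0]])

```text
clock: 9.8
eef_pos: [0.4841, -0.1363, 0.0273]
tcp_rot: [-2.774, -1.474, -0.0]
force: [-1.6, -3.1, 3.4]
grip_width: -0.004
```

Call:
drive_tool(rows=[[0.03, 0, 0, 0, 0, 0], [0.02, 0, 0, 0, 0, 0], [0, 0, 0, 0, 0, 0]])

```text
clock: 10.1
eef_pos: [0.4854, -0.1344, 0.0273]
tcp_rot: [2.774, 1.474, -0.0]
force: [-2.1, -3.9, 2.8]
grip_width: 0.002
```

```bash
python3 -c "
from h import *
st()"
```

```text
10.1 hxy [0.085  0.0002] z 0.0273 F hxy [4.4 0.5] 2.8
```

Call:
drive_tool(rows=[[0.02, 0, 0, 0, 0, 0], [0.02, 0, 0, 0, 0, 0], [0, 0, 0, 0, 0, 0]])

```text
clock: 10.4
eef_pos: [0.4865, -0.1327, 0.0273]
tcp_rot: [2.774, 1.474, -0.0]
force: [-2.9, -3.3, 3.8]
grip_width: 0.003
```

Call:
drive_tool(rows=[[0.02, 0, 0, 0, 0, 0], [0.02, 0, 0, 0, 0, 0], [0, 0, 0, 0, 0, 0]])

```text
clock: 10.7
eef_pos: [0.4875, -0.1312, 0.0273]
tcp_rot: [2.774, 1.474, -0.001]
force: [-4.6, -5.0, 4.7]
grip_width: -0.003
```

```bash
python3 -c "
from h import *
st()"
```

```text
10.7 hxy [0.0812 0.0002] z 0.0273 F hxy [ 6.7 -1. ] 4.7
```

Call:
drive_tool(rows=[[0.02, 0, 0, 0, 0, 0], [0, 0, 0, 0, 0, 0]])

```text
clock: 10.9
eef_pos: [0.4875, -0.131, 0.0273]
tcp_rot: [2.773, 1.475, -0.003]
force: [-5.1, -8.2, 5.4]
grip_width: -0.002
```

Call:
drive_tool(rows=[[0.02, 0, 0, 0, 0, 0], [0, 0, 0, 0, 0, 0]])

```text
clock: 11.1
eef_pos: [0.4876, -0.1309, 0.0273]
tcp_rot: [2.773, 1.475, -0.005]
force: [-7.6, -10.8, 6.6]
grip_width: -0.0
```

```bash
python3 -c "
from h import *
st()"
```

```text
11.1 hxy [0.0809 0.0001] z 0.0273 F hxy [13.2 -0.1] 6.6
```

Stalled at 13 N, exactly where predicted, so the stone is seated. Back off, lift and look.

Call:
drive_tool(rows=[[-0.05, 0, 0, 0, 0, 0], [-0.1, 0, 0, 0, 0, 0], [-0.3, 0, 0, 0, 0, 0], [-0.5, 0, 0, 0, 0, 0], [-0.5, 0, -0.3, 0, 0, 0]])

```text
clock: 11.6
eef_pos: [0.4457, -0.1889, 0.0403]
tcp_rot: [-2.77, -1.474, 0.003]
force: [-0.8, -1.2, 0.3]
grip_width: 0.002
```

Call:
drive_tool(rows=[[-0.5, 0, -0.6, 0, 0, 0], [-0.5, 0, -0.7, 0, 0, 0], [-0.5, 0, -0.6, 0, 0, 0], [-0.4, 0, -0.3, 0, 0, 0], [0, 0, 0, 0, 0, 0]])

```text
clock: 12.1
eef_pos: [0.3951, -0.2713, 0.1551]
tcp_rot: [2.771, 1.468, 0.003]
force: [0.4, 0.2, -0.5]
grip_width: 0.001
```

```bash
python3 - <<'E'
from h import *
st(); s,c=snap('top','top4.png'); snap('scene','scene4.png')
a=cv2.imread('pics/top4.png')[185:325,220:390]; b=cv2.imread('pics/scene4.png')[215:305,235:395]
a=cv2.resize(cv2.convertScaleAbs(a,alpha=1.6),(510,420),interpolation=cv2.INTER_CUBIC)
b=cv2.resize(cv2.convertScaleAbs(b,alpha=1.6),(800,450),interpolation=cv2.INTER_CUBIC)
cv2.imwrite('pics/c4.png',a); cv2.imwrite('pics/d4.png',b)
E
```

```text
12.1 hxy [0.249  0.0028] z 0.1551 F hxy [-0.4  0.2] -0.5
```

View pics/c4.png

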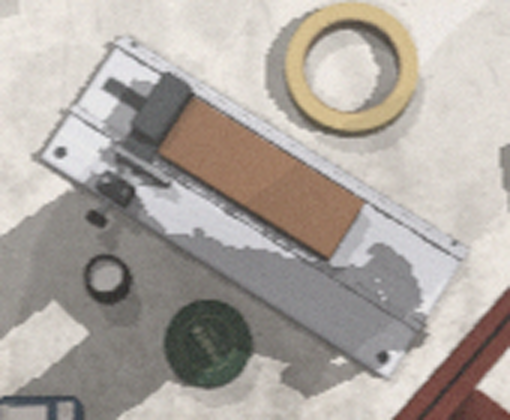

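View pics/d4.png

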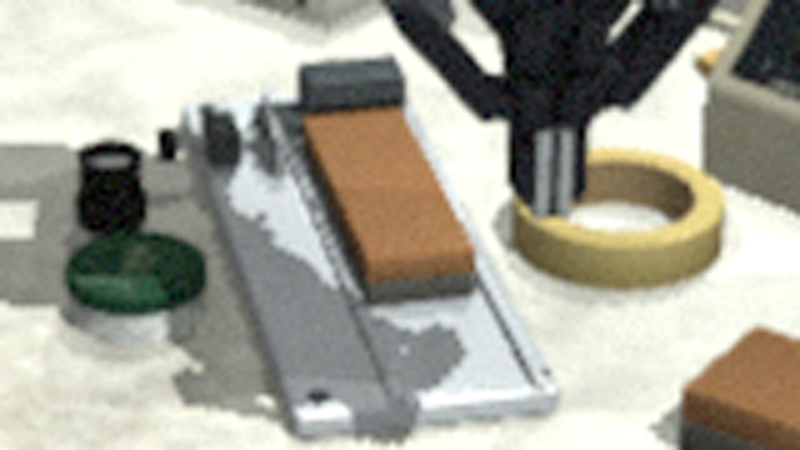

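```bash
python3 - <<'E'
from h import *
import pickle
B=np.array([hw(1)-O,hw(0,1)-O]).T
s,c=pickle.load(open('pics/top4.png.pkl','rb'))
P=atz(s,c,[(x/3+220-.3,y/3+185-.3) for x,y in [(362,207),(330,260),(193,96),(162,152)]],.039); print(((P[:,:2]-O)@B).round(4))
st(); print(order.finish_job())
E
```

```text
[[ 0.0722  0.0189]
 [ 0.0732 -0.027 ]
 [-0.0782  0.0229]
 [-0.0742 -0.0252]]
12.2 hxy [0.2467 0.0006] z 0.1519 F hxy [-0.1 -0.4] -0.2
the job is handed in; nothing more can be done
None
```

The job is done and handed in at 12.2 s. The stop is latched on the middle tooth and the stone sits against it.

- **Stop:** I pushed it from behind with shut fingertips, about 39.5 mm from first contact, and let go. The fingers lost contact on the way back, and the top view put the stop about 31 mm forward. That is the middle tooth, nominally 32 mm.
- **Stone:** I pushed its far end until it stalled at about 13 N, where the stone should meet the latched stop. That fingertip position implies the stop is at about 31.5 mm, so the tooth held.
- **Last checks:** The final top and scene pictures show the stone flush against the stop, with the loupe, tin and tape apparently where they were (judged by eye, not measured). The arm was clear and its force reading was near zero.
- **Disagreement:** The top camera put the far end of the stone at 72 to 73 mm along the holder, while the fingertip stall gave about 70 mm. That 2 to 3 mm is about the calibration error plus my pixel reading, and no gap shows.

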